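# Ease the clay press back one notch

## Task

The bench clay press is wound one notch too tight. With a fingertip, lift the brass ratchet pawl clear of the toothed wheel by pushing its red tab over, away from the wheel, then push a spoke of the star wheel so that the wheel turns backward by one notch (its top moving towards the red tab), and push the tab back so that the pawl again sits fully down between two teeth. Push gently, and leave everything else on the bench where it stands.

Things in the scene. Friction and masses are not known exactly. Their poses are not given: they have to be found in the camera images.
- press: grey bench clay press, fixed. Its frame (used in all entries below, mm): origin at bench level under the middle of the toothed wheel; x level along the axle, from the gear housing towards the star wheel; y level, towards the pawl's pivot; z up. Base plate 14 high, x -125 to 65, y -280 to 220. Gear housing x -90 to -20, y -60 to 60, up to z 190
- axle (a point): axle of the toothed wheel and star wheel, on the press at (0, 0, 125) mm. The steel toothed wheel (10 saw teeth, outer radius 68 mm) fills x -14 to 0. Elsewhere on the press: barrel at x -105 to -5, y -260 to -60, up to z 193; plunger rod at x -55, z 143, sticking out to y 227 and moving 18 mm out per rad of wheel
- wheel (a joint): turn of the toothed wheel with the star wheel, rad; grows backward (its top moves to the press's +y). Starts within 0.06 of 0; one notch is 0.628. Friction of 0.15 N m keeps it where it is left (2 N at a knob). With the pawl down it has some play (0.13 backward) before a tooth meets the pawl; the pawl drops fully in only with the wheel within about 0.1 of a whole notch
- star_knob (a point): centre of the 24 mm black ball knob on the star wheel's uppermost spoke; turns with the wheel. Five steel spokes 11 mm thick, 72 degrees apart, in the plane x = 55 of the press; knob centres 88 mm from the axle. This spoke leans 18 degrees from upright to the press's -y at wheel = 0, 18 degrees to +y at one notch back
- pawl (a joint): lift of the pawl, rad: 0 = fully down between the teeth; grows as the tab is pushed over towards the press's +y and the nose rises; clear of the teeth above 0.25, stop at 0.8. A stiff hinge (0.06 N m) keeps it wherever it is left, up or down
- pawl_pivot (a point): pivot of the pawl, an axle along the press's x, at (0, 70, 201) mm. With the pawl down its brass arm, 10 mm high and 12 mm wide (x -13 to -1), runs level from here 68 mm to -y over the wheel. A grey bracket carries it: x -32 to -20, y 35 to 85, up to z 213
- pawl_tab (a point): point on the red plastic tab, 40 mm above the pivot. With the pawl down the tab stands upright over the pivot: 26 mm wide along x (x -20 to 6), 6 mm thick along y, its top 52 mm above the pivot. Tab, arm and nose are one piece and turn together
- pawl_nose (a point): tip of the brass nose that drops between the teeth, 64 mm from the pivot along the arm and 19 mm below the arm's centre line
- die: loose bystander: brass extruder die, disc 60 mm across with a 24 mm stub, 20 mm high; origin at its underside. Leave it alone
- rib: loose bystander: flat wooden rib 100 x 50 x 8 mm; origin at its underside. Leave it alone
- glaze_jar: loose bystander: amber glass jar, 60 mm across, 85 mm high; origin at its underside. Leave it alone
- bowl: loose bystander: clay-coloured bowl, 120 mm across, 55 mm high; origin at its underside. Leave it alone
- cup: loose bystander: white cup, 76 mm across, 80 mm high; origin at its underside. Leave it alone
- clay_block: loose bystander: grey block of clay 70 x 70 x 60 mm; origin at its underside. Leave it alone

How it is judged:
By the outcome, as a careful person would: the job done as asked, in the order asked, and still so for the second after the job is handed in, with the robot touching nothing.
It also fails if it takes over 69 s, if anything falls off the work surface, if the arm or the gripper's body presses on something with over 40 N, if the wrist force passes 120 N, or if a joint passes its speed limit or range.

## Robot

A 7-joint arm with a two-finger parallel gripper is mounted at the origin on the work surface. World frame = base frame: x ahead of the robot, y to its left, z up, the work surface at z = 0. Lengths are in mm, angles in rad, forces in N, time in s.
With the tool pointing down it reaches from about 425 to 950 mm from the base axis. Payload 4.7 kg.
Tool frame: the origin (TCP) lies midway between the tips of the shut fingers; the grasp point (between the pads) lies 19 mm behind it; z points along the fingers, y is the direction in which the jaws open and shut (so a half turn about z gives the same grasp; the last joint's range is limited). The gripper opens to 87 mm and grips with 3 to 60 N. Pads are 19 mm wide; open, the fingers measure 117 mm over their backs; the gripper's body (75 mm by 190 mm) begins 51 mm behind the grasp point.
Start: joints at [-1.329, 0.469, -0.049, 1.532, 0.024, 1.141, -0.082], TCP at [180.522, 650.431, 222.573] pointing down, gripper open.
Joint ranges: [-2.59, 2.59], [-0.33, 1.99], [-1.39, 1.29], [0.1, 2.45], [-1.04, 4.18], [0.21, 1.99], [-2.66, 2.66]. Speed limits (rad/s): [2.57, 2.57, 3.14, 3.14, 3.14, 3.14, 3.14].

## Interface

Orientations are given as a rotation vector (axis times angle).
In Python, from cell import r, snapshot, spot_in gives the robot as it stands.
- The arm moves only by the shell command python3 -m crank 'ROWS' [FORCE]. ROWS is JSON, one flat list of numbers, 7 for each row, row after row: the closure, from -1 (fully open) to 1 (shut), so that 0 is half open, then the shift along the tool's x, y, z in m, then the turn, a rotation vector about the tool's x, y, z in rad. In form: [claw, dx, dy, dz, rx, ry, rz, claw, dx, dy, dz, rx, ry, rz, ...]. A call has 1 to 20 rows; each row shifts and turns the commanded pose from where the row before left it, along the tool's axes as they then stand; what a row does not reach is not made up. A row lasts 1/10 s, in which the tool goes at most 50 mm and 8.59 degrees, less where a joint would pass 70% of its speed; a pose out of reach is approached as far as the arm can. A call is refused whole if a number of a shift passes 0.05 or a number of a turn 0.15, either way. A call with a gripper value outside its range is refused whole. The fingers move at their own pace and stop on an object; FORCE is the grip in N (left out, the last holds). Time passes only in rows, so rows that do not move let the fingers close. It gives the time, the measured TCP pose, the force and the opening at its end, in the units of the state.
- r.get_obs(): the state, without advancing time (a new reading comes with each control period).
- snapshot(name): name is "side" or "top" or "wrist"; returns a dict with "image" (384x512x3 uint8, blue, green, red), "camera_matrix" (3x3 intrinsics, pixels), "extrinsics" (4x4, takes a point from world to camera coordinates); the wrist camera has in their place "mount" (4x4, takes a point from camera to tool coordinates, whose origin is the TCP and whose axes are the flange's). Camera axes: x right, y down, z forward; pixel columns grow to the right and rows downward; lengths in mm; the calibration is good to about 2 mm. The wrist camera is an equidistant fisheye: a pixel r from the principal point sees the ray r / f radians off the axis. A picture is of the moment at which its call begins: read the wrist's pose just before it. There is no depth.
- r.sign_off(): hands the job in, once; it reports no verdict.
Trained networks look in a picture, given as the dict that the camera call returned (one of the last four; its "shot" number tells which), for a name from the list of things; names that differ only in an ending like _2 or _b are one class to them, and where a whole thing is asked for, a point or a joint stands for the part that bears it (a point fixed in the world has none). Each returns a list of dicts, best first, with "p" (0 to 1); they miss things now and then, are a little off and sometimes report something else, mostly with a low value. They report only what shows in the picture. A call takes as long as a camera call.
- spot_in(picture, label): "rect" ([left, top, right, bottom] in pixels, round what is visible of it).
The state is a dict: "clock": time; "joint_positions": joint angles; "joint_vel": joint speeds; "effort": joint torques, N m; "tool_pos": TCP position; "orientation": TCP orientation; "ft_force": force on the tool from outside, world axes, zero at the start; "moment": the same for the moment, N m; "opening": opening from 0.0 (shut) to 1.0 (fully open).
Only numpy, scipy, OpenCV 4.12 (cv2) and the standard library are available. Lean on these libraries where they do the work, as an engineer would, in place of code of your own. Each camera call takes 0.05 s, during which the arm holds its last target.

## Working session

There is one attempt and no reset: what is moved stays moved. The work goes in short steps, Python scripts to look and compute and a shell command to move; the robot and the scene stay as the last step left them, time stands still between calls to the robot, and variables do not carry over. Pictures are saved under pics/ and viewed, and the job is handed in when it is done.

```bash
mkdir -p pics; ls
cat > h.py <<'E'
import numpy as np, cv2
from scipy.spatial.transform import Rotation as R
from cell import r, snapshot, spot_in
np.set_printoptions(precision=2,suppress=True)
def snap(n,f):
    s=snapshot(n); cv2.imwrite('pics/'+f+'.png',s['image']); return s
E
python3 - <<'E'
from h import *
o=r.get_obs(); print(o)
for n in ['side','top','wrist']:
    s=snap(n,n+'0'); print(n,s['camera_matrix'],s.get('extrinsics'),s.get('mount'))
    for l in ['press','pawl_tab','star_knob','pawl_nose','axle','pawl_pivot','die','rib','glaze_jar','bowl','cup','clay_block']:
        try: print(l,[(np.round(d['rect']),round(d['p'],2)) for d in spot_in(s,l)[:2]])
        except Exception as e: print(l,e)
print(r.get_obs()['clock'])
E
```

```text
pics
{'clock': 0.0, 'joint_positions': array([-1.33,  0.47, -0.05,  1.53,  0.02,  1.14, -0.08]), 'joint_vel': array([ 0.,  0., -0., -0.,  0.,  0., -0.]), 'effort': array([ -0.  , -50.8 ,  -0.08, -23.62,  -0.06,   0.04,   0.  ]), 'tool_pos': array([180.37, 649.83, 221.48]), 'orientation': array([-0.42, -3.11,  0.  ]), 'ft_force': array([0.1 , 0.15, 0.31]), 'moment': array([-0.  , -0.01, -0.01]), 'opening': 0.9999889084934214}
side [[408.75   0.   254.45]
 [  0.   408.75 193.69]
 [  0.     0.     1.  ]] [[   0.91   -0.42   -0.   -536.49]
 [  -0.3    -0.64   -0.7   266.67]
 [   0.3     0.64   -0.71 1186.45]
 [   0.      0.      0.      1.  ]] None
press [(array([205., 163., 295., 333.]), 0.68), (array([181., 118., 215., 138.]), 0.58)]
pawl_tab [(array([202., 160., 290., 335.]), 0.58), (array([236., 168., 251., 201.]), 0.49)]
star_knob [(array([239., 181., 276., 244.]), 0.48)]
pawl_nose [(array([237., 168., 249., 200.]), 0.76), (array([240., 185., 277., 243.]), 0.45)]
axle [(array([202., 163., 293., 334.]), 0.58), (array([286., 356., 322., 384.]), 0.4)]
pawl_pivot [(array([204., 162., 29
[... 1182 characters left out ...]
), 0.93), (array([404., 229., 435., 255.]), 0.6)]
cup [(array([385., 185., 418., 207.]), 0.92), (array([263., 195., 321., 235.]), 0.47)]
clay_block [(array([404., 228., 433., 259.]), 0.92)]
wrist [[297.32   0.   260.95]
 [  0.   297.32 193.16]
 [  0.     0.     1.  ]] None [[  -0.     -0.96   -0.28   76.96]
 [   1.     -0.      0.     -0.45]
 [  -0.     -0.28    0.96 -161.27]
 [   0.      0.      0.      1.  ]]
press [(array([  0., 349.,  20., 383.]), 0.68)]
pawl_tab []
star_knob [(array([  2., 346.,  24., 383.]), 0.54)]
pawl_nose []
axle [(array([  1., 349.,  23., 384.]), 0.68)]
pawl_pivot [(array([  3., 345.,  26., 384.]), 0.56)]
die []
rib []
glaze_jar []
bowl []
cup []
clay_block []
1.95
```

Run:
```python
import cv2
a=cv2.imread('pics/side0.png')[140:350,170:370]; cv2.imwrite('pics/side0c.png',cv2.resize(a,None,fx=2.8,fy=2.8,interpolation=cv2.INTER_CUBIC))
a=cv2.imread('pics/top0.png')[165:300,190:390]; cv2.imwrite('pics/top0c.png',cv2.resize(a,None,fx=4,fy=4,interpolation=cv2.INTER_CUBIC))
```

```text
(no output)
```

View pics/side0.png

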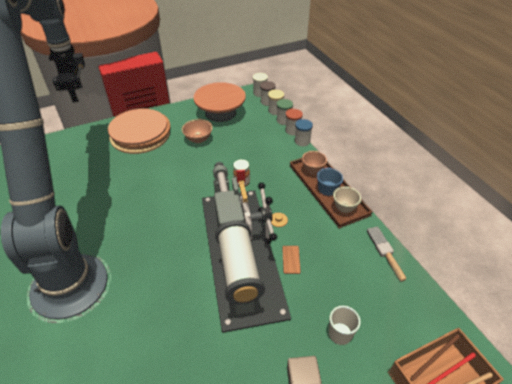

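View pics/side0c.png

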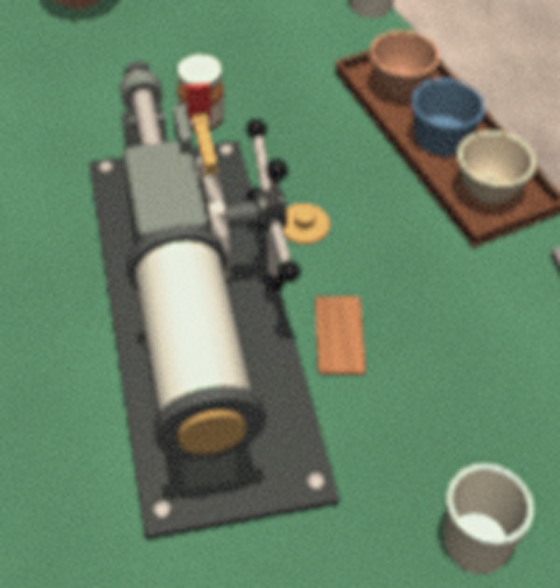

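View pics/top0c.png

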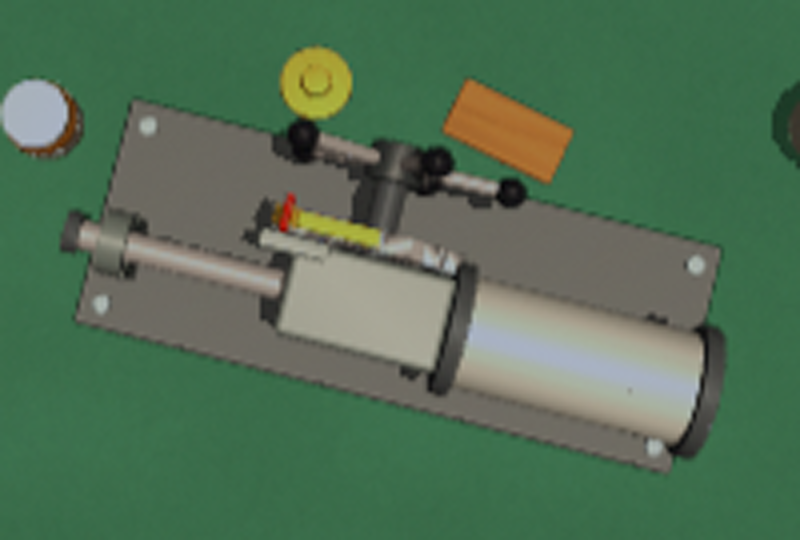

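View pics/top0.png

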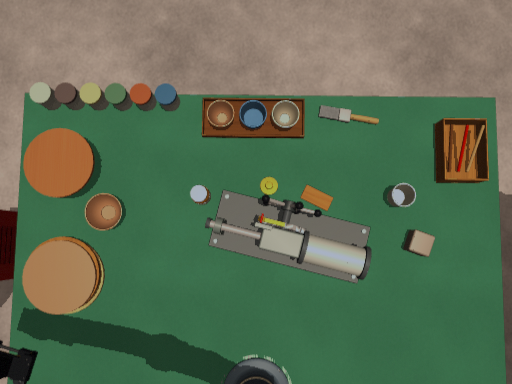

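```bash
cat >> h.py <<'E'
def proj(s,P):
    E=s['extrinsics'];K=s['camera_matrix']; c=np.atleast_2d(P)@E[:3,:3].T+E[:3,3]; u=c@K.T; return u[:,:2]/u[:,2:]
def pressT(x,y,th):
    def f(P):
        P=np.atleast_2d(P).astype(float); c,s=np.cos(th),np.sin(th)
        return np.c_[x+c*P[:,0]-s*P[:,1], y+s*P[:,0]+c*P[:,1], P[:,2]]
    return f
def knob(w,k=0):
    a=np.deg2rad(18)-w+k*np.deg2rad(72)   # lean to -y
    return [55,-88*np.sin(a),125+88*np.cos(a)]
def tab(p,x=-7,h=40):
    return [x,70+h*np.sin(p),201+h*np.cos(p)]
E
cat > fit.py <<'E'
from h import *
from scipy.optimize import least_squares
st,ss=snapshot('top'),snapshot('side')
C=np.array([[65,220,14],[65,-280,14],[-125,-280,14],[-125,220,14]])
pt=(np.array([[135,98],[721,247],[668,472],[76,322]])+.5)/4-.5+[190,165]
ps=(np.array([[240,148],[338,500],[148,537],[92,160]])+.5)/2.8-.5+[170,140]
kt=(np.array([[303,138],[437,160],[512,192]])+.5)/4-.5+[190,165]
ks=(np.array([[257,128],[277,169],[290,271]])+.5)/2.8-.5+[170,140]
def res(q):
    f=pressT(*q[:3]); r1=proj(st,f(C))-pt; r2=proj(ss,f(C))-ps
    # knobs 4 (or so): match nearest
    K=f([knob(q[3],k) for k in range(5)])
    at,as_=proj(st,K),proj(ss,K)
    d=[]
    for a,p in ((at,kt),(as_,ks)):
        for z in p:
            e=a-z; d.append(e[np.argmin((e**2).sum(1))])
    return np.r_[r1.ravel(),r2.ravel(),np.ravel(d)]
for th0 in [-1.3,-1.8,1.3,1.8]+[-.2,.2]:
    q=least_squares(res,[600,-50,th0,0],x_scale=[10,10,.1,.1],loss='soft_l1'); print(th0,q.x,q.cost)
    if th0==-1.3 or q.cost<best.cost: best=q
print(best.x); print(res(best.x).reshape(-1,2)); np.save('q.npy',best.x)
f=pressT(*best.x[:3])
print('tab',f(tab(0)),proj(st,f(tab(0))),proj(ss,f(tab(0))))
print('knobs',f([knob(best.x[3],k) for k in range(5)]))
E
python3 fit.py
```

```text
-1.3 [533.72 -81.89  -0.24   0.06] 6.641584511913581
-1.8 [533.72 -81.89  -0.24   0.06] 6.641584511913646
1.3 [533.72 -81.89  -0.24   0.06] 6.641584511914734
1.8 [533.72 -81.89  -0.24   0.06] 6.641584511913623
-0.2 [533.72 -81.89  -0.24   0.06] 6.641584511913674
0.2 [533.72 -81.89  -0.24   0.06] 6.6415845119138455
[533.72 -81.89  -0.24   0.06]
[[-0.89 -0.48]
 [ 0.6  -0.1 ]
 [ 0.55  0.72]
 [-1.02 -0.33]
 [-0.11 -2.58]
 [ 1.37  0.32]
 [-0.94  0.19]
 [-1.    0.69]
 [-0.21 -1.3 ]
 [-0.52  0.3 ]
 [-0.35 -0.17]
 [ 0.08  1.15]
 [ 0.24  0.47]
 [ 0.06  0.35]]
tab [[543.52 -12.23 241.  ]] [[261.38 217.56]] [[240.89 173.3 ]]
knobs [[ 581.93 -116.31  210.2 ]
 [ 566.32 -180.26  130.4 ]
 [ 579.49 -126.29   43.13]
 [ 603.25  -28.99   69.  ]
 [ 604.76  -22.82  172.26]]
```

```bash
cat >> h.py <<'E'
def sim(rows,o=None):
    o=o or r.get_obs(); p=np.array(o['tool_pos']);Q=R.from_rotvec(o['orientation'])
    for d in np.reshape(rows,(-1,7)):
        p=p+Q.apply(d[1:4])*1000; Q=Q*R.from_rotvec(d[4:])
    return p,Q
def where(p=None,Q=None):
    o=r.get_obs(); q=np.load('q.npy')
    if p is None: p,Q=o['tool_pos'],R.from_rotvec(o['orientation'])
    c,s=np.cos(q[2]),np.sin(q[2]); d=p-[q[0],q[1],0]
    Rp=np.array([[c,s,0],[-s,c,0],[0,0,1]]); 
    print('t',o['clock'],'press xyz',Rp@d,'tool axes in press (cols)\n',Rp@Q.as_matrix(),'F',Rp@o['ft_force'],'j',o['joint_positions'])
E
python3 - <<'E'
from h import *
where(*sim([1,-.040,-.0075,-.0045,0,0,.0772]*20))
E
```

```text
t 2.05 press xyz [-88.95  29.21 312.52] tool axes in press (cols)
 [[ 0.  1. -0.]
 [ 1. -0.  0.]
 [ 0. -0. -1.]] F [0.25 0.46 0.46] j [-1.33  0.47 -0.05  1.53  0.02  1.14 -0.08]
```

```bash
python3 -m crank '[1,-0.040,-0.003,-0.0045,0,0,0.0772, 1,-0.040,-0.003,-0.0045,0,0,0.0772, 1,-0.040,-0.003,-0.0045,0,0,0.0772, 1,-0.040,-0.003,-0.0045,0,0,0.0772, 1,-0.040,-0.003,-0.0045,0,0,0.0772, 1,-0.040,-0.003,-0.0045,0,0,0.0772, 1,-0.040,-0.003,-0.0045,0,0,0.0772, 1,-0.040,-0.003,-0.0045,0,0,0.0772]' 20
python3 - <<'E'
from h import *
where()
where(*sim([1,-.040,-.003,-.004,0,0,.0772]*12))
E
```

```text
clock: 2.85
tool_pos: [439.6, 466.8, 258.8]
orientation: [1.355, 2.834, 0.001]
ft_force: [0.6, 0.8, 0.3]
opening: 0.359
t 2.85 press xyz [-221.53  510.73  258.76] tool axes in press (cols)
 [[-0.79  0.61  0.  ]
 [ 0.61  0.79  0.  ]
 [ 0.    0.   -1.  ]] F [0.38 0.89 0.29] j [-1.    0.38  0.16  1.58 -0.07  1.18 -0.14]
t 2.85 press xyz [-32.55  86.47 306.63] tool axes in press (cols)
 [[ 0.01  1.    0.  ]
 [ 1.   -0.01  0.  ]
 [ 0.    0.   -1.  ]] F [0.38 0.89 0.29] j [-1.    0.38  0.16  1.58 -0.07  1.18 -0.14]
```

```bash
python3 -m crank '[1,-0.044,0,-0.004,0,0,0.077, 1,-0.044,0,-0.004,0,0,0.077, 1,-0.044,0,-0.004,0,0,0.077, 1,-0.044,0,-0.004,0,0,0.077, 1,-0.044,0,-0.004,0,0,0.077, 1,-0.044,0,-0.004,0,0,0.077, 1,-0.044,0,-0.004,0,0,0.077, 1,-0.044,0,-0.004,0,0,0.077, 1,-0.044,0,-0.004,0,0,0.077, 1,-0.044,0,-0.004,0,0,0.077, 1,-0.044,0,-0.004,0,0,0.077, 1,-0.044,0,-0.004,0,0,0.077, 1,0,0,0,0,0,0]'
python3 - <<'E'
from h import *
where()
s=snap('wrist','w1'); snap('side','s1')
for l in ['pawl_tab','star_knob','pawl_nose']: print(l,[(np.round(d['rect']),round(d['p'],2)) for d in spot_in(s,l)[:3]])
E
```

```text
clock: 4.15
tool_pos: [567.8, -33.1, 308.0]
orientation: [2.483, 1.919, -0.0]
ft_force: [0.1, 0.2, 0.2]
opening: 0.009
t 4.15 press xyz [ 21.55  55.44 308.01] tool axes in press (cols)
 [[ 0.02  1.    0.  ]
 [ 1.   -0.02 -0.  ]
 [-0.    0.   -1.  ]] F [0.09 0.2  0.24] j [-0.46  0.24  0.55  1.7  -0.13  1.23 -0.14]
pawl_tab [(array([205., 167., 243., 234.]), 0.64), (array([152.,  26., 304., 307.]), 0.19)]
star_knob [(array([236., 145., 306., 234.]), 0.61), (array([209., 167., 245., 235.]), 0.48)]
pawl_nose [(array([210., 166., 240., 236.]), 0.79)]
```

View pics/w1.png

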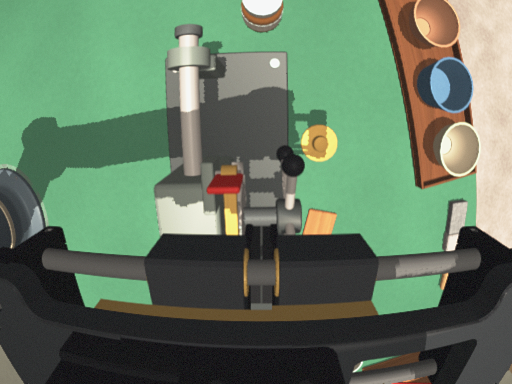

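View pics/s1.png

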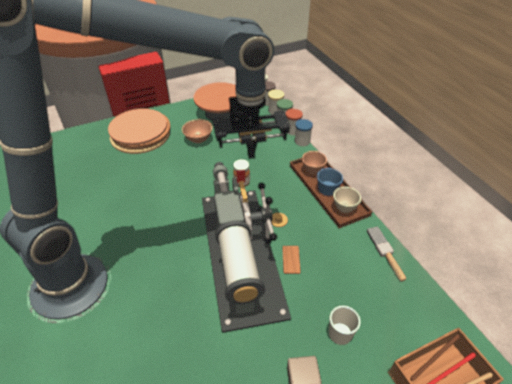

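```bash
cat >> h.py <<'E'
def wproj(s,P,o):
    Q=R.from_rotvec(o['orientation']); t=Q.inv().apply(np.atleast_2d(P)-o['tool_pos'])
    M=np.linalg.inv(s['mount']); c=t@M[:3,:3].T+M[:3,3]; K=s['camera_matrix']
    rho=np.hypot(c[:,0],c[:,1]); th=np.arctan2(rho,c[:,2]); 
    return np.c_[K[0,2]+K[0,0]*th*c[:,0]/rho, K[1,2]+K[1,1]*th*c[:,1]/rho]
E
python3 - <<'E'
from h import *
o=r.get_obs(); s=snap('wrist','w1b'); q=np.load('q.npy'); f=pressT(*q[:3])
W=lambda P: wproj(s,f(P),o)
print('corners',W([[65,220,14],[-125,220,14]]))
print('tab top corners',W([[-20,73,253],[6,73,253],[-20,67,253],[6,67,253]]))
print('knobs',W([knob(q[3],k) for k in range(5)]))
print('tcp',wproj(s,o['tool_pos']+[0.01,0,0],o))
a=s['image'][120:270,140:340]; cv2.imwrite('pics/w1c.png',cv2.resize(a,None,fx=4,fy=4,interpolation=cv2.INTER_CUBIC))
E
```

```text
corners [[290.99  58.91]
 [167.14  62.82]]
tab top corners [[208.57 201.82]
 [242.33 201.91]
 [208.98 209.21]
 [242.48 209.37]]
knobs [[295.24 277.56]
 [286.78 286.79]
 [283.65 224.9 ]
 [286.61 163.9 ]
 [295.09 176.42]]
tcp [[261.   240.53]]
```

View pics/w1c.png

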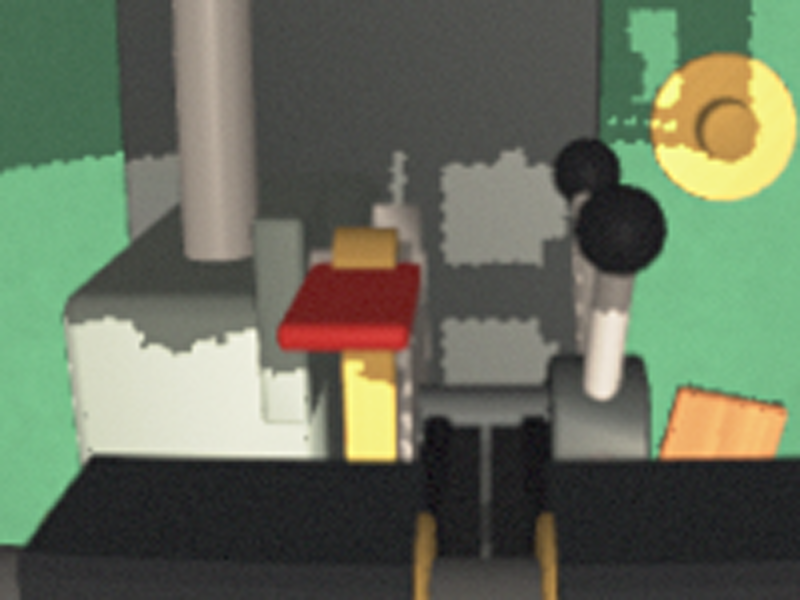

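```bash
python3 -m crank '[1,0,0,0,0,0,-0.02, 1,-0.010,-0.014,0,0,0,0, 1,-0.010,-0.014,0,0,0,0, 1,-0.003,0,0.020,0,0,0, 1,0,0,0.020,0,0,0, 1,0,0,0.020,0,0,0, 1,0,0,0.016,0,0,0, 1,0,0,0,0,0,0]'
python3 - <<'E'
from h import *
where()
snap('wrist','w2')
E
```

```text
clock: 5.25
tool_pos: [535.0, -40.0, 228.4]
orientation: [-2.449, -1.963, 0.006]
ft_force: [-0.6, -0.4, 0.5]
opening: 0.003
t 5.25 press xyz [ -8.66  41.04 228.38] tool axes in press (cols)
 [[-0.02  1.   -0.  ]
 [ 1.    0.02 -0.  ]
 [-0.   -0.   -1.  ]] F [-0.47 -0.57  0.49] j [-0.44  0.26  0.53  1.88 -0.15  1.05 -0.07]
```

View pics/w2.png

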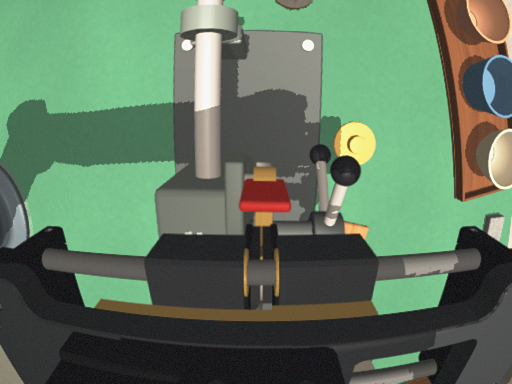

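```bash
python3 -m crank '[1,0.005,0,0,0,0,0, 1,0.005,0,0,0,0,0, 1,0.004,0,0,0,0,0, 1,0.004,0,0,0,0,0, 1,0.003,0,0,0,0,0, 1,0,0,0,0,0,0]'
python3 - <<'E'
from h import *
where()
E
python3 -m crank '[1,0.003,0,0,0,0,0, 1,0.003,0,0,0,0,0, 1,0.003,0,0,0,0,0, 1,0.002,0,0,0,0,0, 1,0,0,0,0,0,0]'
python3 - <<'E'
from h import *
where()
snap('wrist','w3')
s=snap('side','s3'); a=s['image'][140:270,190:310]; cv2.imwrite('pics/s3c.png',cv2.resize(a,None,fx=4.5,fy=4.5,interpolation=cv2.INTER_CUBIC))
E
```

```text
clock: 5.9
tool_pos: [541.5, -20.4, 231.0]
orientation: [2.453, 1.962, 0.001]
ft_force: [0.7, -1.8, 1.0]
opening: 0.006
t 5.9 press xyz [ -7.    61.56 230.97] tool axes in press (cols)
 [[-0.02  1.    0.  ]
 [ 1.    0.02  0.  ]
 [ 0.    0.   -1.  ]] F [ 1.13 -1.56  0.99] j [-0.47  0.26  0.52  1.87 -0.15  1.06 -0.11]
clock: 6.4
tool_pos: [543.2, -9.1, 230.1]
orientation: [-2.452, -1.962, 0.001]
ft_force: [-0.1, -2.2, -0.4]
opening: 0.006
t 6.4 press xyz [ -8.05  72.96 230.13] tool axes in press (cols)
 [[-0.02  1.   -0.  ]
 [ 1.    0.02  0.  ]
 [ 0.   -0.   -1.  ]] F [ 0.44 -2.2  -0.37] j [-0.48  0.26  0.52  1.86 -0.15  1.06 -0.13]
```

View pics/w3.png

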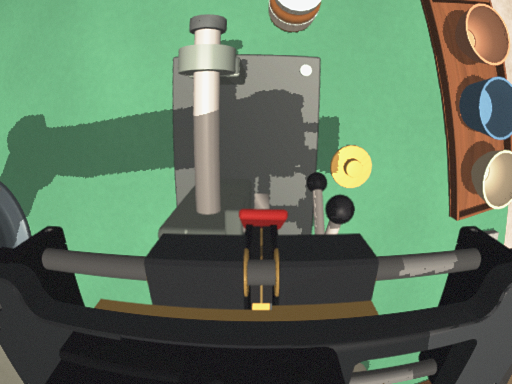

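View pics/s3c.png

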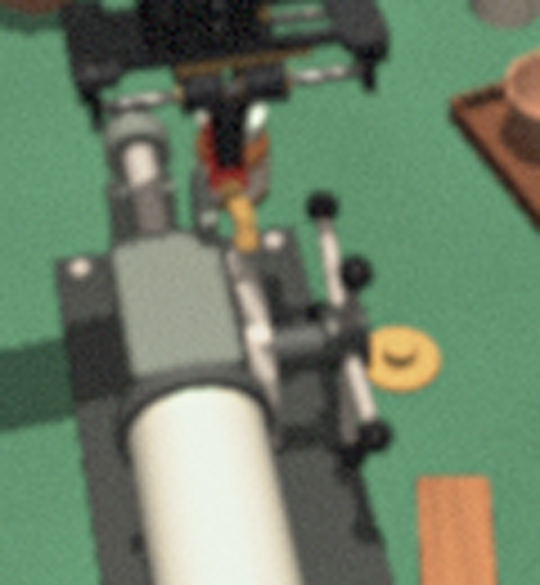

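Run:
```python
from h import *
o=r.get_obs(); s=snap('wrist','w3b'); q=np.load('q.npy'); f=pressT(*q[:3])
for p in [.2,.3,.4,.5,.6,.7]:
    t=lambda x,e,h:[x,70+h*np.sin(p)+e*np.cos(p),201+h*np.cos(p)-e*np.sin(p)]
    print(p,wproj(s,f([t(-20,3,52),t(6,3,52),t(-20,-3,52),t(-7,3,25)]),o).round(1).tolist())
a=s['image'][180:260,200:320]; cv2.imwrite('pics/w3c.png',cv2.resize(a,None,fx=6,fy=6,interpolation=cv2.INTER_CUBIC))
```

```text
0.2 [[238.2, 239.5], [288.2, 240.3], [238.2, 250.6], [262.8, 229.4]]
0.3 [[238.4, 229.6], [288.4, 230.4], [238.2, 241.0], [262.9, 225.3]]
0.4 [[238.6, 219.6], [288.5, 220.4], [238.3, 231.1], [262.9, 221.2]]
0.5 [[238.8, 209.8], [288.5, 210.5], [238.5, 221.1], [263.0, 217.2]]
0.6 [[239.2, 200.2], [288.4, 201.1], [238.8, 211.2], [263.0, 213.3]]
0.7 [[239.6, 191.3], [288.2, 192.1], [239.1, 201.7], [263.1, 209.5]]
```

View pics/w3c.png

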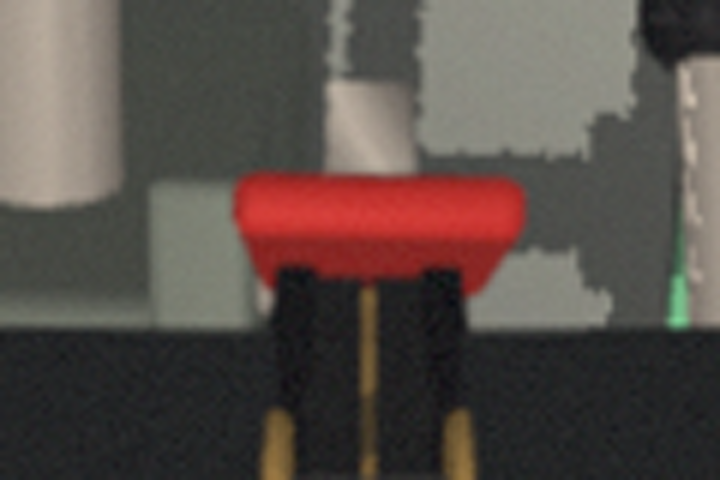

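```bash
python3 -m crank '[1,-0.010,0,0,0,0,0, 1,0,0,-0.025,0,0,0, 1,0,0,-0.020,0,0,0.02, 1,-0.030,0.015,0,0,0,0, 1,-0.030,0.016,0,0,0,0, 1,-0.030,0.016,0,0,0,0, 1,-0.030,0.016,0,0,0,0, 1,0,0,0.025,0,0,0, 1,0,0,0.025,0,0,0, 1,0,0,0.022,0,0,0, 1,0,0,0,0,0,0]'
python3 - <<'E'
from h import *
where()
s=snap('wrist','w4'); o=r.get_obs(); q=np.load('q.npy'); f=pressT(*q[:3]); print(wproj(s,f([knob(q[3])]),o))
s=snap('side','s4');a=s['image'][140:270,190:310]; cv2.imwrite('pics/s4c.png',cv2.resize(a,None,fx=4.5,fy=4.5,interpolation=cv2.INTER_CUBIC))
E
```

```text
clock: 7.65
tool_pos: [571.7, -150.4, 200.6]
orientation: [-2.469, -1.934, 0.006]
ft_force: [-0.3, 0.0, -0.2]
opening: 0.004
t 7.65 press xyz [ 53.13 -57.5  200.62] tool axes in press (cols)
 [[ 0.    1.   -0.01]
 [ 1.   -0.    0.  ]
 [ 0.   -0.01 -1.  ]] F [-0.33 -0.03 -0.18] j [-0.24  0.39  0.57  1.79 -0.24  1.04  0.17]
[[261.74 186.11]]
```

View pics/w4.png

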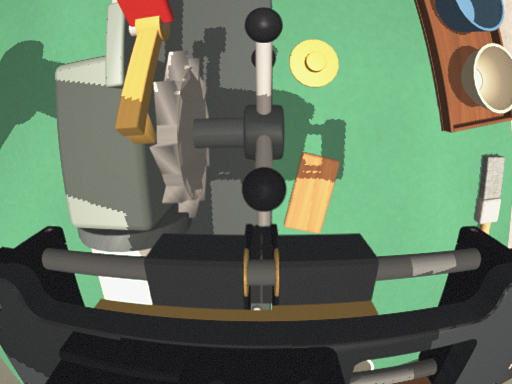

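View pics/s4c.png

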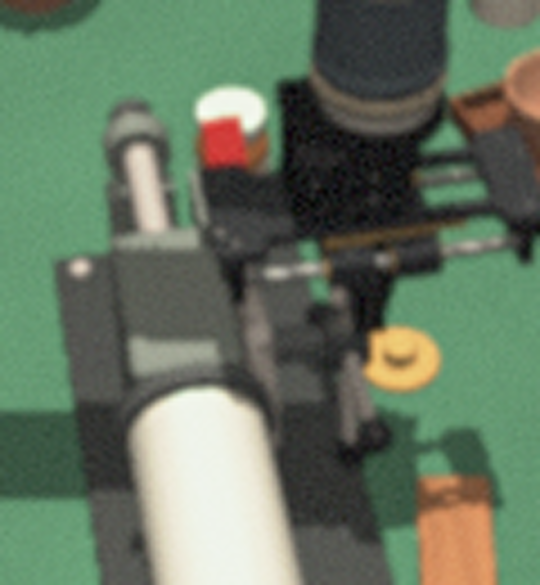

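```bash
python3 -m crank '[1,0.006,0,0,0,0,0, 1,0.005,0,0,0,0,0, 1,0.004,0,0,0,0,0, 1,0.004,0,0,0,0,0, 1,0.004,0,0,0,0,0, 1,0.004,0,0,0,0,0, 1,0.004,0,0,0,0,0, 1,0.004,0,0,0,0,0, 1,0.004,0,0,0,0,0, 1,0.004,0,0,0,0,0, 1,0.004,0,0,0,0,0, 1,0.004,0,0,0,0,0, 1,0.004,0,0,0,0,0, 1,0.003,0,0,0,0,0, 1,0,0,0,0,0,0]'
python3 - <<'E'
from h import *
where()
s=snap('wrist','w5'); o=r.get_obs(); q=np.load('q.npy'); f=pressT(*q[:3])
for w in [.5,.55,.6,.65]: print(w,wproj(s,f([knob(w),knob(w,4)]),o).tolist())
E
```

```text
clock: 9.25
tool_pos: [587.7, -93.8, 203.1]
orientation: [-2.471, -1.938, -0.0]
ft_force: [-0.4, -0.2, 0.2]
opening: 0.002
t 9.25 press xyz [ 55.22   1.24 203.09] tool axes in press (cols)
 [[ 0.  1. -0.]
 [ 1. -0.  0.]
 [ 0. -0. -1.]] F [-0.36 -0.31  0.23] j [-0.33  0.39  0.55  1.78 -0.23  1.04  0.07]
0.5 [[260.36637830455965, 222.26637022471544], [260.3302177473509, 96.29693941367803]]
0.55 [[260.3440217937797, 214.41306239478513], [260.34404801008316, 95.95410840493689]]
0.6 [[260.3231661677014, 206.46217886765584], [260.3582343358973, 95.89948573673843]]
0.65 [[260.3039900926288, 198.47625890296194], [260.37271796907015, 96.11747625341887]]
```

View pics/w5.png

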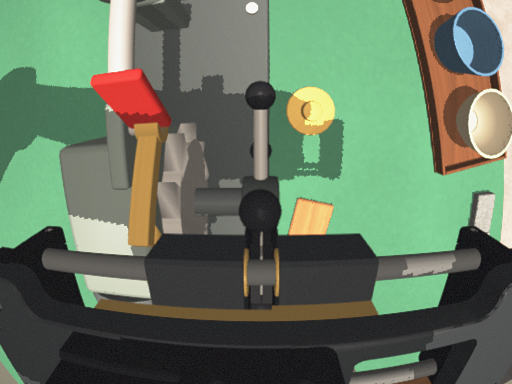

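```bash
python3 -m crank '[1,0.002,0,0,0,0,0, 1,0.002,0,0,0,0,0, 1,0.0005,0,0,0,0,0, 1,0,0,0,0,0,0]'
python3 -m crank '[1,-0.020,0,0,0,0,0, 1,0,0,0,0,0,0]'
python3 - <<'E'
from h import *
where()
s=snap('wrist','w6'); t=snap('top','t6'); o=r.get_obs(); q=np.load('q.npy'); f=pressT(*q[:3])
for w in [.55,.6,.65]: print(w,wproj(s,f([knob(w),knob(w,4)]),o).tolist())
a=s['image'][40:260,100:360]; cv2.imwrite('pics/w6c.png',cv2.resize(a,None,fx=3,fy=3,interpolation=cv2.INTER_CUBIC))
E
```

```text
clock: 9.7
tool_pos: [588.5, -90.4, 203.3]
orientation: [-2.473, -1.937, 0.001]
ft_force: [0.2, -2.5, -1.3]
opening: 0.007
clock: 9.9
tool_pos: [583.9, -111.9, 204.2]
orientation: [2.475, 1.932, 0.001]
ft_force: [-1.0, -0.7, 0.6]
opening: 0.003
t 9.9 press xyz [ 55.88 -17.27 204.18] tool axes in press (cols)
 [[ 0.01  1.    0.  ]
 [ 1.   -0.01 -0.  ]
 [-0.    0.   -1.  ]] F [-0.77 -0.91  0.65] j [-0.31  0.39  0.56  1.78 -0.23  1.04  0.09]
0.55 [[259.1600534663053, 186.54913049156553], [259.2517241670437, 76.20050846769041]]
0.6 [[259.126082065495, 178.3831629540545], [259.2770162443257, 76.51299674188958]]
0.65 [[259.09571461979925, 170.2621674698472], [259.3025848876035, 77.08179663989696]]
```

View pics/w6c.png

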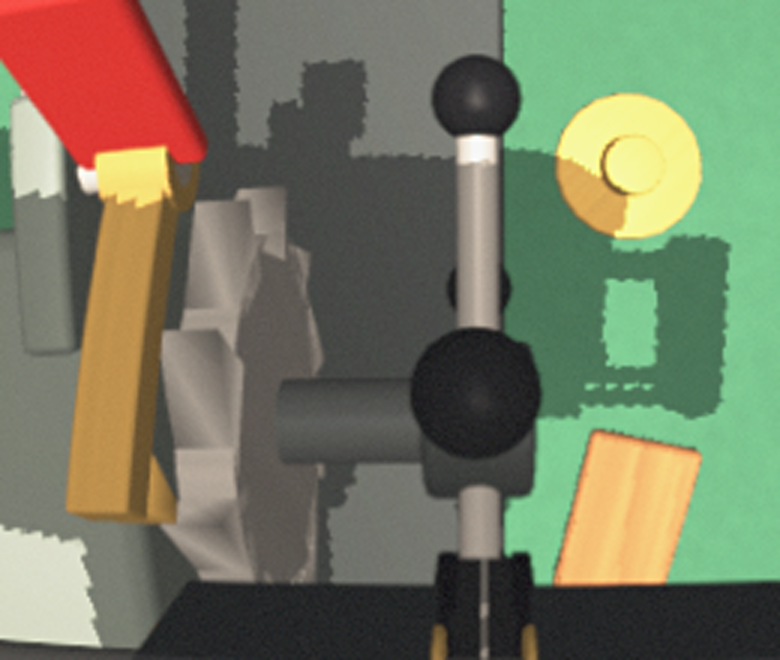

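```bash
python3 -m crank '[1,0,0,-0.025,0,0,0, 1,0,0,-0.025,0,0,0, 1,0,0,-0.022,0,0,0, 1,0.035,-0.016,0,0,0,0, 1,0.035,-0.016,0,0,0,0, 1,0.035,-0.016,0,0,0,0, 1,0.037,-0.016,0,0,0,0, 1,0,0,0,0,0,0, 1,0,0,0.020,0,0,0, 1,0,0,0.024,0,0,0, 1,0,0,0,0,0,0]'
python3 - <<'E'
from h import *
where()
snap('wrist','w7')
E
```

```text
clock: 11.1
tool_pos: [553.8, 44.2, 229.0]
orientation: [-2.47, -1.937, 0.008]
ft_force: [-0.9, 1.5, -0.1]
opening: 0.003
t 11.1 press xyz [-10.36 127.26 228.95] tool axes in press (cols)
 [[ 0.    1.   -0.01]
 [ 1.   -0.   -0.  ]
 [-0.   -0.01 -1.  ]] F [-1.23  1.24 -0.07] j [-0.57  0.29  0.51  1.83 -0.16  1.07 -0.23]
```

View pics/w7.png

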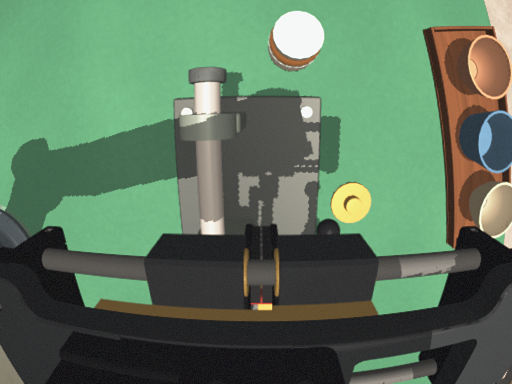

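```bash
python3 -m crank '[1,-0.008,0,0,0,0,0, 1,-0.006,0,0,0,0,0, 1,-0.004,0,0,0,0,0, 1,-0.003,0,0,0,0,0, 1,-0.003,0,0,0,0,0, 1,-0.003,0,0,0,0,0, 1,-0.003,0,0,0,0,0, 1,-0.003,0,0,0,0,0, 1,-0.003,0,0,0,0,0, 1,-0.003,0,0,0,0,0, 1,0,0,0,0,0,0]'
python3 - <<'E'
from h import *
where()
E
python3 -m crank '[1,-0.002,0,0,0,0,0, 1,-0.002,0,0,0,0,0, 1,0,0,0,0,0,0]'
python3 - <<'E'
from h import *
where()
s=snap('side','s8');a=s['image'][140:270,190:310]; cv2.imwrite('pics/s8c.png',cv2.resize(a,None,fx=4.5,fy=4.5,interpolation=cv2.INTER_CUBIC))
E
```

```text
clock: 12.25
tool_pos: [546.1, 4.7, 231.3]
orientation: [2.474, 1.936, -0.001]
ft_force: [-0.1, 0.9, 0.3]
opening: 0.003
t 12.25 press xyz [ -8.52  87.01 231.35] tool axes in press (cols)
 [[ 0.  1. -0.]
 [ 1. -0. -0.]
 [-0. -0. -1.]] F [-0.35  0.86  0.28] j [-0.52  0.27  0.53  1.85 -0.15  1.06 -0.17]
clock: 12.55
tool_pos: [545.5, 2.6, 231.4]
orientation: [-2.472, -1.938, -0.001]
ft_force: [0.3, 3.1, 0.2]
opening: 0.008
t 12.55 press xyz [ -8.54  84.84 231.43] tool axes in press (cols)
 [[ 0.  1. -0.]
 [ 1. -0.  0.]
 [ 0. -0. -1.]] F [-0.48  3.06  0.2 ] j [-0.52  0.27  0.53  1.86 -0.16  1.06 -0.16]
```

View pics/s8c.png

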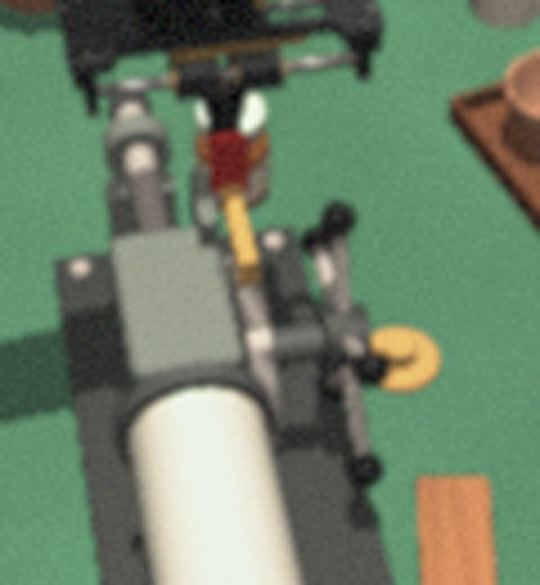

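```bash
for i in 1; do python3 -m crank '[1,-0.001,0,0,0,0,0, 1,-0.001,0,0,0,0,0, 1,0,0,0,0,0,0]'; done
python3 - <<'E'
from h import *
where()
E
python3 -m crank '[1,-0.001,0,0,0,0,0, 1,-0.0005,0,0,0,0,0, 1,0,0,0,0,0,0]'
python3 - <<'E'
from h import *
where()
E
```

```text
clock: 12.9
tool_pos: [545.5, 2.4, 231.5]
orientation: [-2.469, -1.939, -0.004]
ft_force: [2.8, 6.6, -0.4]
opening: 0.009
t 12.9 press xyz [ -8.55  84.7  231.46] tool axes in press (cols)
 [[ 0.  1.  0.]
 [ 1. -0.  0.]
 [ 0.  0. -1.]] F [ 1.19  7.06 -0.35] j [-0.52  0.27  0.53  1.86 -0.16  1.06 -0.16]
clock: 13.2
tool_pos: [545.5, 2.4, 231.5]
orientation: [-2.468, -1.939, -0.007]
ft_force: [1.9, 8.9, -1.0]
opening: 0.002
t 13.2 press xyz [ -8.56  84.67 231.49] tool axes in press (cols)
 [[-0.    1.    0.  ]
 [ 1.    0.    0.01]
 [ 0.01  0.   -1.  ]] F [-0.23  9.14 -1.03] j [-0.51  0.26  0.53  1.86 -0.16  1.06 -0.16]
```

```bash
python3 -m crank '[1,0.010,0,0,0,0,0, 1,0.015,0,0,0,0,0, 1,0,0,-0.030,0,0,0, 1,0,0,-0.040,0,0,0, 1,-0.003,-0.020,-0.020,0,0,0, 1,0,-0.010,0,0,0,0, 1,0,0,0,0,0,0, 1,0,0,0,0,0,0]'
python3 - <<'E'
from h import *
where(); o=r.get_obs(); q=np.load('q.npy'); f=pressT(*q[:3])
s=snap('wrist','w9')
a=s['image'][120:260,200:400]; cv2.imwrite('pics/w9c.png',cv2.resize(a,None,fx=4,fy=4,interpolation=cv2.INTER_CUBIC))
for p in [0,.05,.1,.2]:
    t=lambda x,e,h:[x,70+h*np.sin(p)+e*np.cos(p),201+h*np.cos(p)-e*np.sin(p)]
    print(p,wproj(s,f([t(-20,3,52),t(6,3,52),t(-20,-3,52),t(-7,0,5),t(-7,-68,5)]),o).round(1).tolist())
for w in [.55,.6,.65]: print(w,wproj(s,f([knob(w),knob(w,4)]),o).round(1).tolist())
s=snap('side','s9');a=s['image'][140:270,190:310]; cv2.imwrite('pics/s9c.png',cv2.resize(a,None,fx=4.5,fy=4.5,interpolation=cv2.INTER_CUBIC))
s=snap('top','t9');
E
```

```text
clock: 14.0
tool_pos: [520.3, 27.0, 320.3]
orientation: [-2.472, -1.938, 0.003]
ft_force: [0.1, -0.1, 0.7]
opening: 0.008
t 14.0 press xyz [-38.88 102.6  320.33] tool axes in press (cols)
 [[ 0.  1. -0.]
 [ 1. -0. -0.]
 [-0. -0. -1.]] F [ 0.09 -0.08  0.73] j [-0.6   0.14  0.53  1.78 -0.07  1.24 -0.29]
0 [[283.5, 237.8], [313.8, 237.3], [283.3, 244.1], [293.2, 220.6], [290.7, 278.1]]
0.05 [[283.6, 234.9], [314.0, 234.5], [283.4, 241.4], [293.2, 220.3], [290.9, 279.5]]
0.1 [[283.6, 231.9], [314.1, 231.5], [283.5, 238.6], [293.2, 220.1], [291.2, 280.8]]
0.2 [[283.7, 225.9], [314.2, 225.5], [283.6, 232.8], [293.2, 219.6], [291.8, 283.1]]
0.55 [[348.6, 263.8], [336.9, 184.6]]
0.6 [[348.8, 259.8], [336.0, 183.5]]
0.65 [[349.0, 255.8], [335.2, 182.7]]
```

View pics/w9.png

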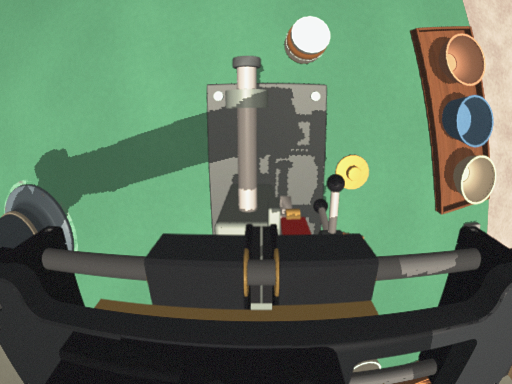

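View pics/s9c.png

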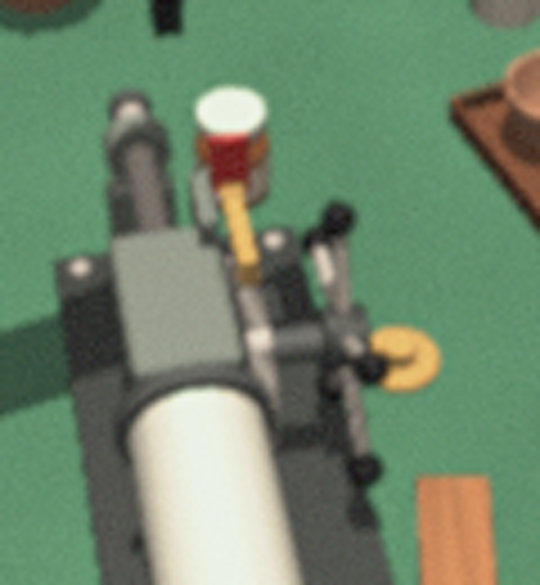

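```bash
python3 -m crank '[1,-0.024,0.030,0.006,0,0,0, 1,-0.024,0.030,0.006,0,0,0.02, 1,0,0,0,0,0,0, 1,0,0,0,0,0,0]'
python3 - <<'E'
from h import *
where(); o=r.get_obs(); q=np.load('q.npy'); f=pressT(*q[:3])
s=snap('wrist','w10')
a=s['image'][120:270,140:340]; cv2.imwrite('pics/w10c.png',cv2.resize(a,None,fx=4,fy=4,interpolation=cv2.INTER_CUBIC))
print(wproj(s,f([[65,220,14]]),o))
for p in [0,.05,.1,.2]:
    t=lambda x,e,h:[x,70+h*np.sin(p)+e*np.cos(p),201+h*np.cos(p)-e*np.sin(p)]
    print(p,wproj(s,f([t(-20,3,52),t(6,3,52),t(-20,-3,52),t(6,-3,52)]),o).round(1).tolist())
for w in [.55,.6,.65]: print(w,wproj(s,f([knob(w),knob(w,4),knob(w,3)]),o).round(1).tolist())
A=cv2.imread('pics/side0.png')[150:250,215:285];B=cv2.imread('pics/s9c.png')
B=snap('side','s10')['image'][150:250,215:285]
cv2.imwrite('pics/ab.png',cv2.resize(np.hstack([A,B]),None,fx=5.5,fy=5.5,interpolation=cv2.INTER_CUBIC))
E
```

```text
clock: 14.55
tool_pos: [567.6, -34.9, 308.3]
orientation: [-2.494, -1.91, 0.004]
ft_force: [-0.1, -0.2, 0.1]
opening: 0.004
t 14.55 press xyz [ 21.74  53.66 308.34] tool axes in press (cols)
 [[ 0.02  1.   -0.  ]
 [ 1.   -0.02 -0.  ]
 [-0.   -0.   -1.  ]] F [-0.09 -0.26  0.09] j [-0.48  0.25  0.58  1.7  -0.14  1.24 -0.13]
[[287.3   50.24]]
0 [[205.8, 186.8], [239.6, 186.0], [206.4, 194.4], [240.0, 193.6]]
0.05 [[205.6, 183.5], [239.5, 182.6], [206.1, 191.2], [239.8, 190.3]]
0.1 [[205.5, 180.1], [239.4, 179.1], [205.9, 187.9], [239.7, 187.0]]
0.2 [[205.2, 173.2], [239.2, 172.2], [205.5, 181.1], [239.4, 180.2]]
0.55 [[297.2, 226.7], [289.6, 145.1], [284.3, 174.2]]
0.6 [[297.1, 222.1], [289.3, 144.5], [284.3, 176.7]]
0.65 [[297.0, 217.4], [289.0, 144.0], [284.2, 179.2]]
```

View pics/w10c.png

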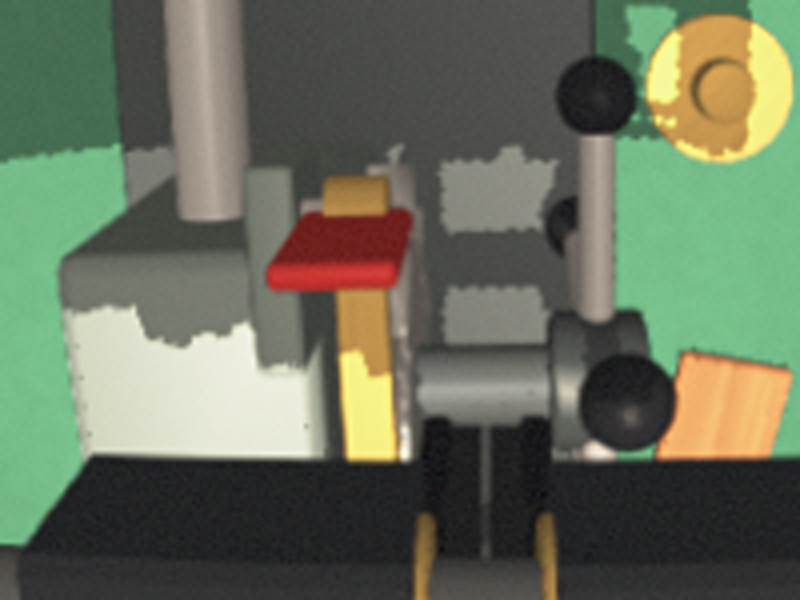

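View pics/ab.png

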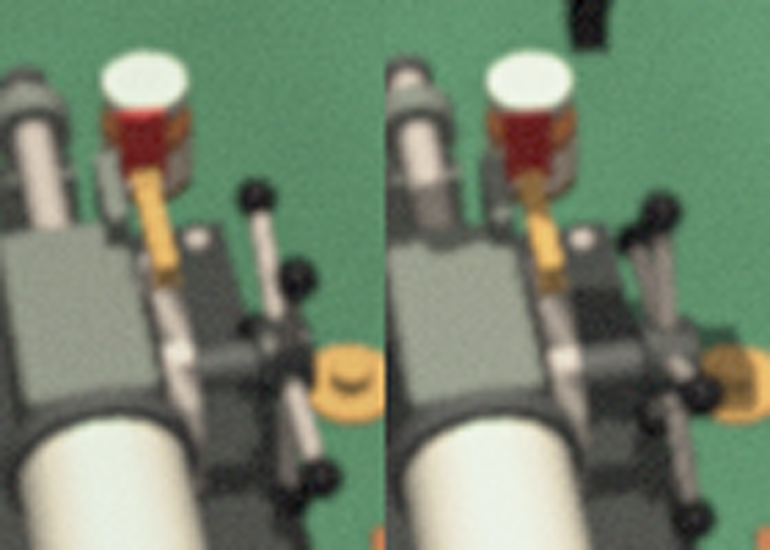

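```bash
python3 -m crank '[1,0.04,0,-0.01,0,0,-0.07, 1,0.04,0,0,0,0,-0.07, 1,0.04,0,0,0,0,-0.07, 1,0.04,0,0,0,0,-0.07, 1,0.04,0,0,0,0,-0.07, 1,0.04,0,0,0,0,-0.07, 1,0.04,0,0,0,0,-0.07, 1,0.04,0,0,0,0,-0.07, 1,0.04,0,0,0,0,-0.07, 1,0.04,0,0,0,0,-0.07, 1,0.04,0,0,0,0,-0.07, 1,0.04,0,0,0,0,-0.07, 1,0.04,0,0,0,0,-0.07, 1,0.04,0,0,0,0,-0.07, 1,0,0,0,0,0,0, 1,0,0,0,0,0,0]'
python3 - <<'E'
from h import *
def avg(n): return np.mean([snapshot(n)['image'].astype(float) for _ in range(4)],0).astype(np.uint8)
B=avg('side');A=cv2.imread('pics/side0.png'); cv2.imwrite('pics/side_end.png',B)
T=avg('top');T0=cv2.imread('pics/top0.png'); cv2.imwrite('pics/top_end.png',T)
sl=np.s_[155:225,225:285]
cv2.imwrite('pics/ab2.png',cv2.resize(np.hstack([A[sl],B[sl]]),None,fx=6.5,fy=6.5,interpolation=cv2.INTER_CUBIC))
sl=np.s_[188:245,245:330]
cv2.imwrite('pics/tt2.png',cv2.resize(np.vstack([T0[sl],T[sl]]),None,fx=5,fy=5,interpolation=cv2.INTER_CUBIC))
st,ss=snapshot('top'),snapshot('side'); q=np.load('q.npy'); f=pressT(*q[:3])
for w in [.5,.55,.6,.65]: K=f([knob(w,k) for k in (0,4,1)]); print(w,proj(st,K).round(1).tolist(),proj(ss,K).round(1).tolist())
from math import sin,cos
for nm,I in (('side0',A),('sideE',B),('top0',T0),('topE',T)):
    h=cv2.cvtColor(I,cv2.COLOR_BGR2HSV); x0,y0,x1,y1=(230,160,262,205) if 'side' in nm else (250,210,290,232)
    hh=h[y0:y1,x0:x1]
    br=(abs(hh[...,0].astype(int)-24)<8)&(hh[...,1]>110)&(hh[...,2]>90); rd=((hh[...,0]<6)|(hh[...,0]>172))&(hh[...,1]>150)
    for n,m in(('brass',br),('red',rd)):
        Y,X=np.nonzero(m); print(nm,n,len(X),X.mean()+x0,Y.mean()+y0,X.min()+x0,X.max()+x0,Y.min()+y0,Y.max()+y0)
print(r.get_obs()['clock'],r.get_obs()['tool_pos'])
E
```

```text
clock: 16.25
tool_pos: [461.9, 495.5, 319.5]
orientation: [-1.292, -2.863, 0.0]
ft_force: [0.2, -1.0, 0.1]
opening: 0.003
0.5 [[285.2, 201.5], [260.8, 197.9], [315.4, 210.8]] [[265.9, 190.6], [260.5, 192.0], [272.9, 225.5]]
0.55 [[283.7, 201.2], [260.7, 198.0], [314.8, 210.5]] [[265.6, 189.8], [260.5, 192.9], [272.7, 224.0]]
0.6 [[282.3, 200.9], [260.6, 198.1], [314.2, 210.2]] [[265.3, 189.1], [260.5, 193.8], [272.6, 222.5]]
0.65 [[280.8, 200.5], [260.6, 198.3], [313.5, 209.9]] [[264.9, 188.4], [260.5, 194.8], [272.4, 220.9]]
side0 brass 93 242.8279569892473 190.247311827957 239 247 181 201
side0 red 72 240.5 174.80555555555554 236 245 171 180
sideE brass 101 242.95049504950495 191.10891089108912 239 247 181 202
sideE red 71 240.43661971830986 174.7887323943662 236 244 171 180
top0 brass 52 270.2307692307692 220.73076923076923 258 284 216 226
top0 red 18 261.3333333333333 217.5 260 263 213 222
topE brass 53 271.0188679245283 220.73584905660377 258 284 216 226
topE red 18 261.3333333333333 217.5 260 263 213 222
16.75 [464.47 493.42 319.59]
```

View pics/ab2.png

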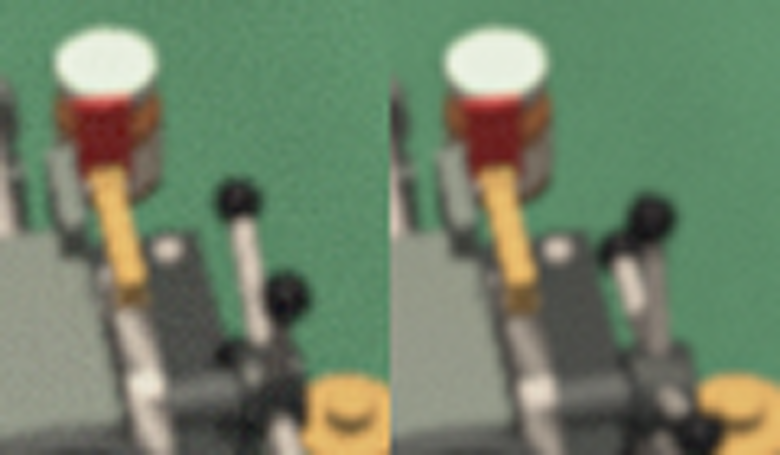

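View pics/tt2.png

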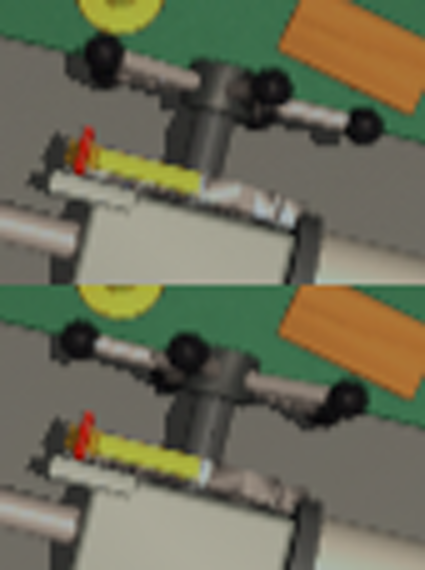

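```bash
python3 -c "
from cell import r
print(r.sign_off())"
```

```text
the job is handed in; nothing more can be done
None
```

The press is let back one notch and the pawl is down again; I handed the job in at about 17 s of the 69 s allowed.

With the shut fingertips I did the three steps in order:
- **Pawl lifted:** I pushed the red tab over to about 0.5 rad with about 2 N. The pictures showed the nose clear of the teeth.
- **Wheel turned:** I pushed the top knob towards the tab, with force readings of about 2.5 N. The wheel went from about 0.06 to about 0.60–0.63 rad, where one notch is 0.628.
- **Pawl back down:** I pushed the tab back until it met a firm stop, at about 9 N. Then I backed off and moved the arm well clear.

**Last checks:**
- The tab sits at the same pixels as before the job in both the top and side views. Its centre has moved less than 0.1 pixel, so the pawl is down as it was at the start.
- The final knob position reads about 0.60 rad in the top view. Wrist-camera readings ranged from 0.57 (the last push still to come) to 0.65, all within the 0.1 band the pawl needs to drop in.
- In the close-up views the die, rib and jar look unmoved. I made no separate check of the bowl, cup and clay block, which the arm never went near at bench height.

**One disagreement:** the tab stopped about 2 mm earlier than I had calculated. The before-and-after pictures show no leftover lift, so I put this down to calibration error or the rounded finger.

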